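# Push a squeezed lemon half through the sprung scrap hatch

### The job

A squeezed-out lemon half lies cut face down on the cutting board of the fruit-prep station: clear it into the scrap pan through the green self-closing flap. With one finger push the flap open and keep it open, and with the other finger of the same hand slide the lemon half along the board and over the sill so that it drops into the pan; the finger must have the flap open by the time the lemon crosses the sill, so do not slide the lemon onto the shut flap or shove the flap with it, and do not pick the lemon up. Then take the fingers out so that the flap shuts by itself, leaving the orange half, the small white cup and the glass juicer where they are.

Things in the scene. Friction and masses are not known exactly. Their poses are not given: they have to be found in the camera images.
- station: Fixed stainless fruit-prep station, 347 wide (its x), 554 long (its y). Origin on the counter under the middle of the sill, the edge where board ends and scrap hatch begins; +y points from the board into the hatch, z up. White cutting board: x -160 to 160, y -353 to -1, flat top 140 above the counter. Sizes in mm, station frame.
- sill (a point): Middle of the sill, at board-top height (station 0, 0, 140), where the shut flap's lower edge lies. The hatch is a low steel hood beyond it, between thin upright cheeks with inner faces at x = -111 and 111. The green flap (218 wide, 3 thick) is the hood's front, sloping up from the sill to the hinge. Nothing stands above it: fingers pointing straight down can push it.
- hinge (a point): Middle of the flap's hinge line, along station x, at y = 115, z = 185 (45 mm above the board); barrel 8 mm thick; the cheeks rise 3 mm above the hinge line, the highest part. Behind it the hood slopes down to the deck at y = 168.
- pan (a point): Middle of the floor of the steel scrap pan under the hatch (station 0, 88, 16). The pan's inside spans y 7 to 169, x -155 to 155 mm.
- flap (a joint): Angle of the green flap, rad: 0 = shut, grows as it is pushed inward (+y) and down; 1.20 = hanging vertical, stop 1.35. A spring always shuts it (about 0.7 N at the lower edge to start it, 4 to 6 N on a finger at 0.7 rad). With a fingertip 7 mm above board height: about 0.1 rad when the finger's front face is at y = 45, 0.35 to 0.42 at 78, 0.7 to 0.85 at 101.
- lemon_mid (a point): Middle of the loose lemon half: a yellow dome with a small nub, 52 mm across, 31 mm high, flat cut face down on the board, about 45 g; its sides are nearly upright for the lowest 11 mm. This point is on its axis, 13.5 mm above the cut face.
- orange_mid (a point): Middle of a loose orange half lying dome up on the board, 72 mm across and 36 mm high, beside the work; this point is on its axis 17 mm above the board. To be left alone.
- cup_mid (a point): Middle of a small loose white china cup, 66 mm across, 42 mm high, standing on the board; this point is on its axis 21 mm above the board. To be left alone.
- juicer_mid (a point): A loose glass citrus juicer (dish 104 mm across with a ribbed cone, 48 mm high) standing at the end of the board far from the hatch; this point is on its axis 11 mm above the board. To be left alone.
Things that resemble listed ones, but are neither listed nor needed, are in the scene too. What is shaped like the part that bears lemon_mid but blue or purple is not meant.

How it is judged:
By the outcome, as a careful person would: the job done as asked, in the order asked, and still so for the second after the job is handed in, with the robot touching nothing.
It also fails if it takes over 32 s, if anything falls off the work surface, if the arm or the gripper's body presses on something with over 40 N, if the wrist force passes 120 N, or if a joint passes its speed limit or range.

### The arm

A 7-joint arm with a two-finger parallel gripper is mounted at the origin on the work surface. World frame = base frame: x ahead of the robot, y to its left, z up, the work surface at z = 0. Lengths are in m, angles in rad, forces in N, time in s.
With the tool pointing down it reaches from about 0.4 to 0.85 m from the base axis. Payload 10.4 kg.
Tool frame: the origin (TCP) lies midway between the tips of the shut fingers; the grasp point (between the pads) lies 19 mm behind it; z points along the fingers, x is the direction in which the jaws open and shut, and the axes are right-handed (so a half turn about z gives the same grasp; the last joint's range is limited). The gripper opens to 85 mm and grips with 20 to 120 N. Pads are 22 mm wide; open, the fingers measure 114 mm over their backs; the gripper's body (76 mm by 85 mm) begins 54 mm behind the grasp point. The pads swing forward as they close: fully open they stand 13 mm farther back than shut.
Start: joints at [-1.321, 0.332, -0.065, 1.46, 0.022, 1.35, -0.088], TCP at [0.168, 0.602, 0.231] pointing down, gripper open.
Joint ranges: [-2.6, 2.6], [-0.5, 2.12], [-1.47, 1.34], [0.16, 2.42], [-1.27, 4.41], [0.06, 2.06], [-2.6, 2.6]. Speed limits (rad/s): [2.22, 2.22, 2.79, 2.79, 3.14, 3.14, 3.14].

### API

Orientations are given as a unit quaternion [x, y, z, w].
In Python, from workcell import manip, cams gives the robot as it stands.
- The arm moves only by the tool move_arm, never from a script. Its argument "moves" is a list of rows, each a list of 7 numbers: the turn, a rotation vector about the tool's x, y, z in degrees, then the shift along the tool's x, y, z in m, then the finger opening in m, from 0 to 0.0854. A call has 1 to 10 rows; each row is the pose to reach, as a shift and turn from the pose commanded when the call began, along the tool's axes at that moment; what a row does not reach only later rows make up. A row lasts 1/10 s, in which the tool goes at most 50 mm and 8.59 degrees, less where a joint would pass 70% of its speed; a pose out of reach is approached as far as the arm can. A call with a gripper value outside its range is refused whole. The fingers move at their own pace and stop on an object; "grip_force" is the grip in N (left out, the last holds). Time passes only in rows, so rows that repeat a pose let the fingers close. It gives the time, the measured TCP pose, the force and the opening at its end, in the units of the state.
- manip.get_obs(): the state, without advancing time (a new reading comes with each control period).
- cams.camera(name): name is "scene" or "top"; returns the picture (400x640x3 uint8, red, green, blue); there is no depth.
- cams.camera_params(name): a dict with "fx", "fy", "cx", "cy" (pixels), "xyz" and "rotation" of the camera in the world. Camera axes: x right, y up, looking along -z (the intrinsics and any distortion apply to the point x, -y, -z); pixel columns grow to the right and rows downward; lengths in m; the calibration is good to about 2 mm. A picture is of the moment at which its call begins. camera_params takes no time and is no camera call.
- manip.hand_in(): hands the job in, once; it reports no verdict.
The state is a dict: "clock": time; "joint_pos": joint angles; "joint_velocities": joint speeds; "tau": joint torques, N m; "position": TCP position; "ee_rot": TCP orientation; "ft_force": force on the tool from outside, world axes, zero at the start; "torque": the same for the moment, N m; "grip_width": opening from 0.0 (shut) to 1.0 (fully open).
Only numpy, scipy, OpenCV 4.12 (cv2) and the standard library are available. Lean on these libraries where they do the work, as an engineer would, in place of code of your own. Each camera call takes 0.05 s, during which the arm holds its last target. There are 200 camera calls.

## Working session

There is one attempt and no reset: what is moved stays moved. The work goes in short steps, Python scripts to look and compute and a tool call to move; the robot and the scene stay as the last step left them, time stands still between calls to the robot, and variables do not carry over. Pictures are saved under pics/ and viewed, about 8 in all and at most 12, crops included, and the job is handed in when it is done.

Besides the shell and the picture viewer there is one more tool, called after "Emit:" as name([rows], argument=value, ...), one row to a line, values as JSON. move_arm: Moves the arm, as the interface text tells. Its arguments: {"type":"object","properties":{"moves":{"type":"array","items":{"type":"array","items":{"type":"number"}}},"grip_force":{"type":"number"}},"required":["moves"]}

```bash
mkdir -p pics
cat > h.py <<'E'
import numpy as np, cv2
from workcell import manip, cams
def snap(n,f):
    im=cams.camera(n); cv2.imwrite('pics/'+f,im[:,:,::-1]); return im
def ray(n,u,v):
    p=cams.camera_params(n); R=np.array(p['rotation']).reshape(3,3)
    d=R@np.array([(u-p['cx'])/p['fx'],-(v-p['cy'])/p['fy'],-1.]); return np.array(p['xyz']),d
def onz(n,u,v,z):
    o,d=ray(n,u,v); return o+d*(z-o[2])/d[2]
def tri(a,b):
    (o1,d1),(o2,d2)=ray(*a),ray(*b)
    s=np.linalg.lstsq(np.c_[d1,-d2],o2-o1,rcond=None)[0]
    p,q=o1+d1*s[0],o2+d2*s[1]; return (p+q)/2,np.linalg.norm(p-q)
def proj(n,P):
    p=cams.camera_params(n); R=np.array(p['rotation']).reshape(3,3)
    c=R.T@(np.array(P)-p['xyz']); return p['cx']+p['fx']*c[0]/-c[2], p['cy']-p['fy']*c[1]/-c[2]
E
python3 - <<'E'
from h import *
for n in('scene','top'):
    snap(n,n+'0.png'); print(cams.camera_params(n))
print(manip.get_obs())
E
```

```text
{'fx': 403.8157800060454, 'fy': 403.8157800060454, 'cx': 313.5983103290842, 'cy': 192.90305145606044, 'xyz': array([0.5303016 , 0.54596662, 0.72697266]), 'rotation': array([-0.02655038,  0.3617234 ,  0.92799766, -0.08527371])}
{'fx': 389.1436776465619, 'fy': 389.1436776465619, 'cx': 318.16111186926827, 'cy': 191.42229471742598, 'xyz': array([ 0.48669918, -0.00953551,  0.97972032]), 'rotation': array([-0.05136824,  0.05016652,  0.7147051 , -0.69573073])}
{'clock': 0.1, 'joint_pos': array([-1.3206294 ,  0.33282816, -0.06469163,  1.46086662,  0.02159923,
        1.34986443, -0.0884868 ]), 'joint_velocities': array([ 0.00029966,  0.00118691,  0.00043978, -0.00073429,  0.00219526,
        0.00084157, -0.00046384]), 'tau': array([ 1.11957888e-03, -6.26744914e+01,  4.87929059e-02, -3.92431533e+01,
        1.61784055e-02,  6.97682990e-03,  5.94183689e-05]), 'position': array([0.16829141, 0.60157466, 0.23057886]), 'ee_rot': array([ 7.96672127e-01,  6.04411381e-01, -4.88374061e-04,  4.06833774e-04]), 'ft_force': array([-0.26877975, -0.18403197,  0.02556026]), 'torque': array([ 0.00867611, -0.00248493,  0.04466944]), 'grip_width': 1.0042562391454524}
```

View pics/scene0.png

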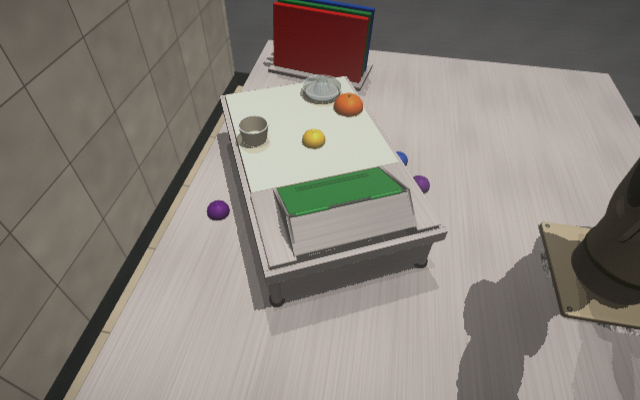

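View pics/top0.png

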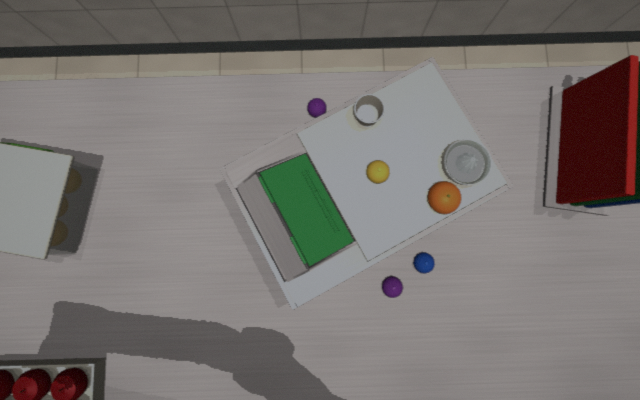

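The only yellow dome is at top (378,172) / scene (314,138). Lookalikes are purple (316,107) and (392,287), and blue (424,262). The orange is at (445,197), the cup at (368,111) and the juicer at (466,163). Next I measure these.

```bash
sed -i "s/np.array(p\['rotation'\]).reshape(3,3)/Rotation.from_quat(p['rotation']).as_matrix()/; 1i from scipy.spatial.transform import Rotation" h.py
python3 - <<'E'
from h import *
ims={n:cv2.imread(f'pics/{n}0.png') for n in('scene','top')}
C={}
def big(m):
    k,l,s,c=cv2.connectedComponentsWithStats(m); i=1+s[1:,4].argmax(); return (l==i).astype('uint8'),s[i],c[i]
rng={'lemon':((20,120,80),(33,255,255)),'orange':((5,150,80),(17,255,255)),'flap':((45,100,40),(80,255,255)),'board':((20,0,0),(100,60,255))}
for n,im in ims.items():
    hsv=cv2.cvtColor(im,cv2.COLOR_BGR2HSV)
    for k,(a,b) in rng.items():
        if k=='board': continue
        m,s,c=big(cv2.inRange(hsv,a,b)); C[n,k]=c; print(n,k,s,c.round(1))
        if k=='flap':
            h=cv2.convexHull(cv2.findContours(m,0,1)[0][0]); q=cv2.approxPolyDP(h,6,True)[:,0]; print(q.tolist()); 
    print(n,'board hsv',hsv[160,340] if n=='top' else hsv[120,290], 'sheet',hsv[120,500])
for k in('lemon','orange'):
    print(k,tri(('scene',*C['scene',k]),('top',*C['top',k])), onz('top',*C['top',k],.155))
E
```

```text
scene lemon [303 129  22  19 320] [313.5 138.2]
scene orange [335  93  28  21 441] [348.5 103.4]
scene flap [ 278  168  124   48 3147] [336.9 190.7]
[[401, 188], [298, 215], [278, 190], [375, 168]]
scene board hsv [ 36  17 210] sheet [ 11  19 190]
top lemon [367 161  22  22 386] [377.5 171.4]
top orange [428 182  33  31 747] [443.6 197. ]
top flap [ 259  154   94  112 5376] [305.5 208.9]
[[304, 154], [352, 239], [310, 265], [259, 179]]
top board hsv [110  10 157] sheet [ 13  13 141]
lemon (array([ 0.64717198, -0.13969801,  0.14851603]), np.float64(0.0005941238103567406)) [ 0.64622038 -0.13868909  0.155     ]
orange (array([ 0.58621163, -0.27713147,  0.15469068]), np.float64(0.0009631638453996206)) [ 0.58665912 -0.27706145  0.155     ]
```

Run:
```python
import cv2
a=cv2.imread('pics/top0.png')[50:310,220:520]; cv2.imwrite('pics/tc.png',cv2.resize(a,None,fx=2.3,fy=2.3,interpolation=2))
```

```text
(no output)
```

View pics/tc.png

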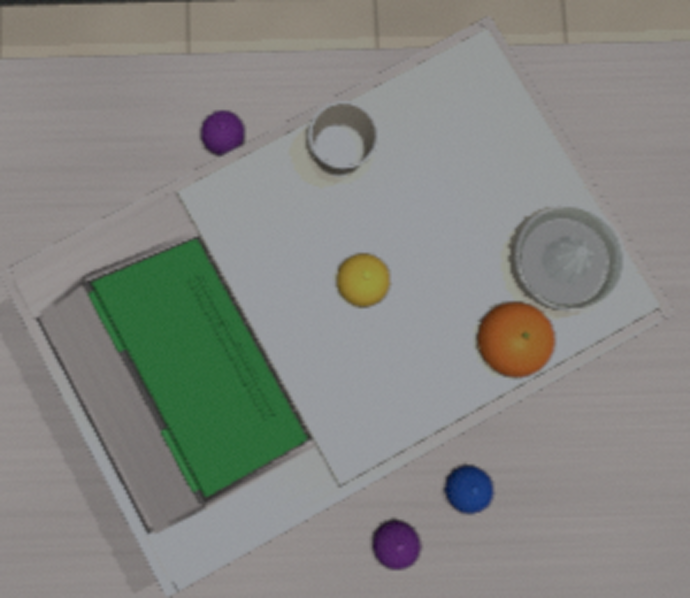

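The crop shows the yellow dome with a clear path to the flap; the board's sill corners are at crop (180,192) and (341,486), the flap's lower edge corners at (200,238) and (308,438).

```bash
cat > st.py <<'E'
from h import *
c=lambda x,y:(x/2.3+220,y/2.3+50)
a=onz('top',*c(180,192),.14)[:2]; b=onz('top',*c(341,486),.14)[:2]
f1=onz('top',*c(200,238),.14)[:2]; f2=onz('top',*c(308,438),.14)[:2]
ex=(b-a)/np.linalg.norm(b-a); ey=np.array([-ex[1],ex[0]])
E
python3 - <<'E'
from st import *
L=np.array([.6467,-.1392]); 
if ey@(a-L)<0: ex,ey=-ex,-ey
print(a,b,np.linalg.norm(b-a),f1,f2,np.linalg.norm(f1-f2),(a+b)/2,(f1+f2)/2)
e2=(f2-f1)/np.linalg.norm(f2-f1); print(ex,ey,e2,np.degrees(np.arctan2(*ey[::-1])))
O=((a+b)/2+(f1+f2)/2)/2+.001*ey
def st(P): return np.array([ex@(P[:2]-O),ey@(P[:2]-O)])*1e3
print('O',O,'lemon',st(L),'orange',st(np.array([.5862,-.277])),'cup',st(onz('top',*c(342,138),.17)),'jui',st(onz('top',*c(567,258),.165)))
# hinge check two views & far corners
q=dict(sc=[(401,188),(298,215),(278,190),(375,168)])
for s,t in [((401,188),(352,239)),((298,215),(259,179)),((278,190),(304,154)),((375,168),(352,239)),((401,188),(310,265))]:
    P,e=tri(('scene',*s),('top',*t)); print(s,t,P,e,st(P))
print(manip.get_obs()['position'])
R=Rotation.from_quat(manip.get_obs()['ee_rot']).as_matrix(); print(R)
E
```

```text
[0.73987379 0.03112889] [ 0.45540253 -0.11211767] 0.31850191510027626 [0.69366707 0.01278208] [ 0.5001754  -0.08341153] 0.21608387194377895 [ 0.59763816 -0.04049439] [ 0.59692123 -0.03531473]
[0.89315398 0.449751  ] [-0.449751    0.89315398] [-0.89544708 -0.44516797] 116.72770946653607
O [ 0.59682995 -0.0370114 ] lemon [  -1.41778563 -113.69925805] orange [-117.42928939 -209.56594151] cup [ 123.72163567 -159.63288639] jui [ -75.32531166 -288.02922839]
(401, 188) (352, 239) [ 0.47378573 -0.0773912   0.09961165] 0.061613695505520025 [-128.05828529   19.27387938]
(298, 215) (259, 179) [0.63004827 0.11213589 0.18560909] 0.0017986480034474553 [ 96.74822789 118.27152516]
(278, 190) (304, 154) [0.69127609 0.01932173 0.1390753 ] 0.0031393352134877327 [109.69083634   7.83691101]
(375, 168) (352, 239) [ 0.50407872 -0.0795175   0.13963909] 0.0014818310367737968 [-101.958281     3.7504709]
(401, 188) (310, 265) [0.45391783 0.01059653 0.18256146] 0.0022975982196252304 [-106.2308094   106.79608132]
[0.16829141 0.60157466 0.23057886]
[[ 2.69373288e-01  9.63035799e-01 -2.86358078e-04]
 [ 9.63035004e-01 -2.69373434e-01 -1.23858394e-03]
 [-1.26993793e-03  5.78685747e-05 -9.99999192e-01]]
```

Lemon: station (-1, -114), at board height, with a clear lane. Plan: jaws along station y, straddle the lemon, front finger opens the flap, rear finger pushes. First I lift and swing over.

Emit:
move_arm([
  [0,0,0,0,0,-0.05,0.0854],
  [0,0,0,0,0,-0.1,0.0854],
  [0,0,8,-0.0265,0.03,-0.1,0.0854],
  [0,0,16,-0.053,0.06,-0.1,0.0854],
  [0,0,24,-0.0795,0.09,-0.1,0.0854],
  [0,0,32,-0.106,0.12,-0.1,0.0854],
  [0,0,40,-0.1325,0.15,-0.1,0.0854],
  [0,0,48,-0.159,0.18,-0.1,0.0854],
  [0,0,56,-0.1855,0.21,-0.1,0.0854],
  [0,0,64,-0.212,0.24,-0.1,0.0854],
])

```text
clock: 1.1
position: [0.3429, 0.3314, 0.3311]
ee_rot: [0.996, 0.088, -0.0, 0.0]
ft_force: [-0.2, 0.7, 0.5]
grip_width: 1.0
```

```bash
cat > go.py <<'E'
import sys
from h import *
O=np.array([.59683,-.03701]); th=np.radians(116.6); ey=np.array([np.cos(th),np.sin(th)]); ex=np.array([ey[1],-ey[0]])
def rep(sx,sy,z):
    o=manip.get_obs(); p=o['position']; R=Rotation.from_quat(o['ee_rot']).as_matrix()
    T=np.r_[O+(ex*sx+ey*sy)/1e3,z]
    Rt=np.c_[np.r_[-ey,0],np.r_[-ex,0],[0,0,-1]]
    print('det',np.linalg.det(Rt).round(2),'t',o['clock'],'p',p.round(4),'st',(ex@(p[:2]-O)*1e3).round(1),(ey@(p[:2]-O)*1e3).round(1),'F',o['ft_force'].round(2),'g',round(o['grip_width'],3))
    print('q',o['joint_pos'].round(2),'shift',(R.T@(T-p)).round(4),'turn',Rotation.from_matrix(R.T@Rt).as_rotvec(degrees=True).round(2))
if __name__=='__main__': rep(*map(float,sys.argv[1:4]))
E
python3 go.py -1 -108 0.25
```

```text
det 1.0 t 1.1 p [0.3429 0.3314 0.3311] st -62.1 443.1 F [-0.25  0.7   0.46] g 1.0
q [-1.07 -0.04  0.2   1.68  0.01  1.51 -0.7 ] shift [0.2156 0.5109 0.081 ] turn [1.000e-02 2.000e-02 7.344e+01]
```

Emit:
move_arm([
  [0,0,7.4,0.0195,0.046,0,0.0854],
  [0,0,14.8,0.039,0.092,0,0.0854],
  [0,0,22.2,0.0585,0.138,0,0.0854],
  [0,0,29.6,0.078,0.184,0,0.0854],
  [0,0,37,0.0975,0.23,0,0.0854],
  [0,0,44.4,0.117,0.276,0,0.0854],
  [0,0,51.8,0.1365,0.322,0,0.0854],
  [0,0,59.2,0.156,0.368,0,0.0854],
  [0,0,66.6,0.1755,0.414,0,0.0854],
  [0,0,73.4,0.195,0.46,0,0.0854],
])

```text
clock: 2.1
position: [0.6178, -0.0858, 0.3312]
ee_rot: [0.851, -0.525, 0.0, -0.0]
ft_force: [0.8, 1.2, 1.3]
grip_width: 0.999
```

```bash
python3 go.py -1 -108 0.25
```

```text
det 1.0 t 2.1 p [ 0.6178 -0.0858  0.3312] st -3.1 -53.0 F [0.83 1.18 1.3 ] g 0.999
q [-0.47  0.35  0.73  1.33 -0.23  1.55 -0.87] shift [ 0.055  -0.0019  0.0812] turn [-0.01  0.    0.13]
```

Emit:
move_arm([
  [0,0,0.1,0.028,-0.001,0,0.0854],
  [0,0,0.1,0.055,-0.002,0,0.0854],
  [0,0,0.1,0.055,-0.002,0.04,0.0854],
  [0,0,0.1,0.055,-0.002,0.08,0.0854],
  [0,0,0.1,0.055,-0.002,0.12,0.0854],
  [0,0,0.1,0.055,-0.002,0.14,0.0854],
  [0,0,0.1,0.055,-0.002,0.14,0.0854],
])

```text
clock: 2.8
position: [0.6419, -0.1317, 0.1876]
ee_rot: [0.852, -0.523, -0.003, 0.001]
ft_force: [-0.5, 0.5, 0.1]
grip_width: 1.001
```

```bash
python3 go.py -1 -108 0.134
python3 - <<'E'
from h import *
a=cams.camera('scene'); b=cams.camera('top')
w=np.vstack([cv2.resize(a[60:260,190:450],None,fx=2,fy=2,interpolation=2)[:300],cv2.resize(b[90:240,260:520],None,fx=2,fy=2,interpolation=2)])
cv2.imwrite('pics/c1.png',w[:,:,::-1])
E
```

```text
det 1.0 t 2.8 p [ 0.6419 -0.1317  0.1876] st -2.0 -104.8 F [-0.45  0.53  0.14] g 1.001
q [-0.37  0.5   0.7   1.46 -0.32  1.31 -0.74] shift [ 0.0034 -0.0013  0.0536] turn [0.29 0.19 0.28]
```

View pics/c1.png

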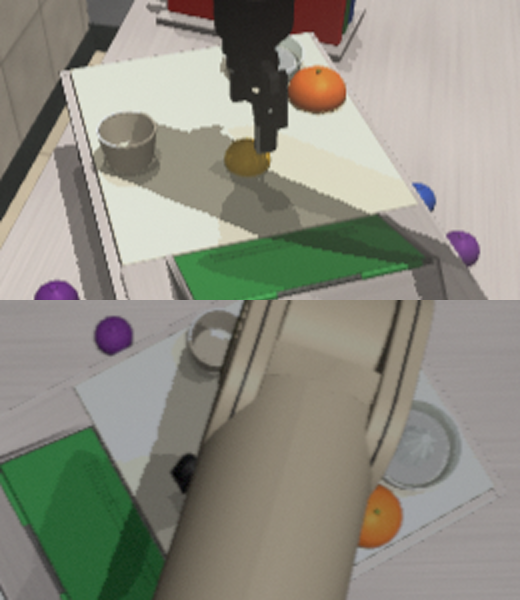

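The scene crop shows the front finger's tip at crop (265,152), i.e. pixel ~(322,136), above and before the lemon. I compare this with the prediction.

Run:
```python
from go import *
rep(-1,-108,.134)
p=manip.get_obs()['position']
for z in(.1875,.195,.2005,.205):
    print(z,[np.round(proj('scene',np.r_[p[:2]+ey*d,z]),1) for d in(.0425,.057)])
print(proj('scene',[.6465,-.139,.1535]))
```

```text
det 1.0 t 2.9 p [ 0.6439 -0.1325  0.1919] st -0.7 -106.4 F [0.87 0.1  0.17] g 1.0
q [-0.37  0.49  0.7   1.45 -0.32  1.31 -0.74] shift [0.0016 0.0003 0.0579] turn [ 0.   -0.01  0.27]
0.1875 [array([320.3, 138.7]), array([322.4, 143.1])]
0.195 [array([320.4, 135.9]), array([322.5, 140.3])]
0.2005 [array([320.5, 133.8]), array([322.6, 138.2])]
0.205 [array([320.5, 132.1]), array([322.7, 136.5])]
(np.float64(313.64409905309486), np.float64(136.64012386821034))
```

Emit:
move_arm([
  [0,0,0.2,0.0015,0,0.02,0.0854],
  [0,0,0.2,0.0015,0,0.036,0.0854],
  [0,0,0.2,0.0015,0,0.045,0.0854],
  [0,0,0.2,0.0015,0,0.052,0.0854],
  [0,0,0.2,0.0015,0,0.056,0.0854],
  [0,0,0.2,0.0015,0,0.056,0.0854],
  [0,0,0.2,0.0015,0,0.056,0.0854],
])

```text
clock: 3.6
position: [0.6447, -0.1338, 0.1358]
ee_rot: [0.851, -0.525, 0.0, -0.0]
ft_force: [-0.5, -0.5, -0.1]
grip_width: 1.006
```

Run:
```python
from go import *
a=cams.camera('scene'); rep(-1,-108,.134)
cv2.imwrite('pics/c2.png',cv2.resize(a[90:230,220:420],None,fx=3.5,fy=3.5,interpolation=2)[:,:,::-1])
```

```text
det 1.0 t 3.65 p [ 0.6447 -0.1338  0.1359] st -0.5 -108.0 F [ 0.04 -0.22  0.54] g 1.002
q [-0.35  0.54  0.68  1.51 -0.35  1.21 -0.72] shift [-0.      0.0005  0.0019] turn [-0.04 -0.02  0.07]
```

View pics/c2.png

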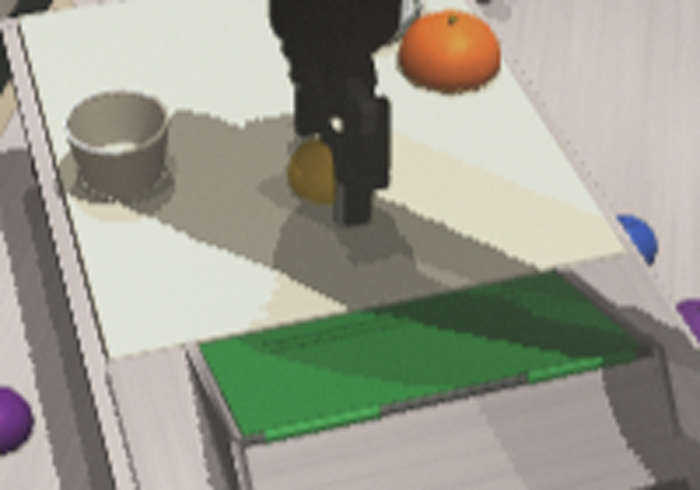

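The fingers straddle the lemon: the front tip is at crop (352,225), and the lemon, seen at (310,170), is unmoved. Now the slide, first up to just before the flap.

Emit:
move_arm([
  [0,0,0,-0.004,0,0.002,0.0854],
  [0,0,0,-0.008,0,0.002,0.0854],
  [0,0,0,-0.012,0,0.002,0.0854],
  [0,0,0,-0.018,0,0.002,0.0854],
  [0,0,0,-0.025,0,0.002,0.0854],
  [0,0,0,-0.033,0,0.002,0.0854],
  [0,0,0,-0.041,0,0.002,0.0854],
  [0,0,0,-0.049,0,0.002,0.0854],
  [0,0,0,-0.056,0,0.002,0.0854],
  [0,0,0,-0.062,0,0.002,0.0854],
])

```text
clock: 4.65
position: [0.6163, -0.0776, 0.1333]
ee_rot: [0.851, -0.525, -0.0, -0.0]
ft_force: [0.5, 0.2, 0.0]
grip_width: 1.002
```

Run:
```python
from go import *
a=cams.camera('scene'); b=cams.camera('top'); rep(0,48,.134)
w=np.vstack([cv2.resize(a[100:230,230:430],None,fx=3,fy=3,interpolation=2)[:330],cv2.resize(b[130:220,260:460],None,fx=3,fy=3,interpolation=2)])
cv2.imwrite('pics/c3.png',w[:,:,::-1])
```

```text
det 1.0 t 4.75 p [ 0.6164 -0.0772  0.1333] st -0.5 -44.7 F [-0.13  0.32 -0.93] g 1.003
q [-0.47  0.46  0.68  1.62 -0.31  1.17 -0.82] shift [-0.0927 -0.0007 -0.0007] turn [-0.01  0.04  0.14]
```

View pics/c3.png

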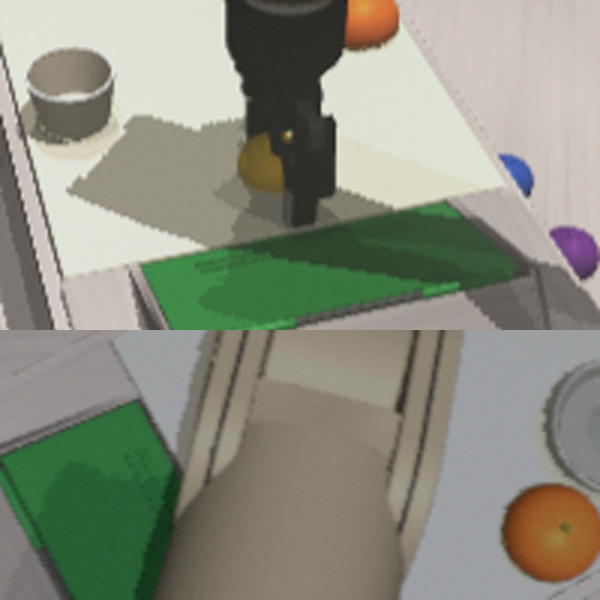

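The lemon slides between the fingers, with the front finger just at the shut flap. Continuing through the flap.

Emit:
move_arm([
  [0,0,0,-0.008,0,0,0.0854],
  [0,0,0,-0.017,0,0,0.0854],
  [0,0,0,-0.026,0,0,0.0854],
  [0,0,0,-0.035,0,0,0.0854],
  [0,0,0,-0.044,0,0,0.0854],
  [0,0,0,-0.053,0,0,0.0854],
  [0,0,0,-0.062,0,0,0.0854],
  [0,0,0,-0.071,0,0,0.0854],
  [0,0,0,-0.08,0,0,0.0854],
  [0,0,0,-0.087,0,0,0.0854],
])

```text
clock: 5.75
position: [0.5773, -0.0003, 0.1333]
ee_rot: [0.851, -0.525, 0.0, 0.0]
ft_force: [2.7, -5.3, -0.7]
grip_width: 0.997
```

Run:
```python
from go import *
a=cams.camera('scene'); b=cams.camera('top'); rep(0,48,.134)
w=np.vstack([cv2.resize(a[100:240,230:430],None,fx=3,fy=3,interpolation=2)[:390],cv2.resize(b[140:210,260:460],None,fx=3,fy=3,interpolation=2)])
cv2.imwrite('pics/c4.png',w[:,:,::-1])
```

```text
det 1.0 t 5.85 p [5.771e-01 2.000e-04 1.333e-01] st -0.9 42.1 F [ 0.2  -2.02  3.59] g 0.999
q [-0.64  0.35  0.68  1.74 -0.24  1.13 -0.99] shift [-0.0059 -0.0009 -0.0007] turn [0.01 0.02 0.13]
```

View pics/c4.png

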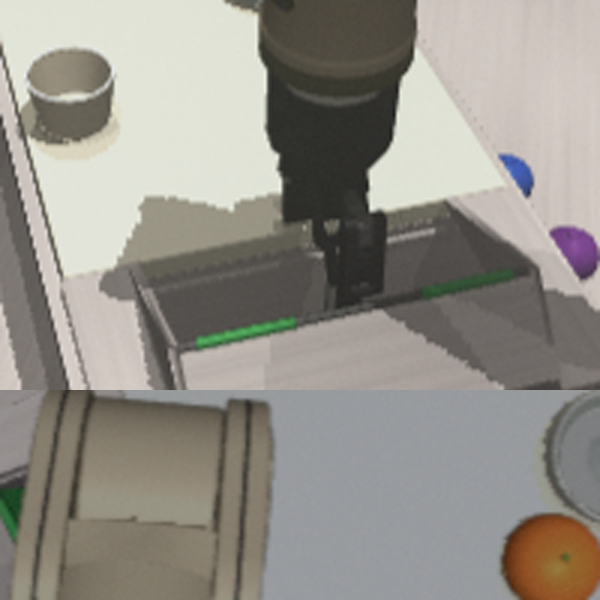

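The flap is wide open, and the lemon has gone from the board (none visible at the sill). A few mm more for clearance, then a check for yellow.

Emit:
move_arm([
  [0,0,0,-0.003,0,0,0.0854],
  [0,0,0,-0.006,0,0,0.0854],
  [0,0,0,-0.006,0,0,0.0854],
  [0,0,0,-0.006,0,0,0.0854],
])

```text
clock: 6.25
position: [0.575, 0.004, 0.1333]
ee_rot: [0.851, -0.525, 0.0, 0.0]
ft_force: [2.1, -5.2, 1.1]
grip_width: 1.002
```

Run:
```python
from go import *
rep(0,-60,.134)
for n in('scene','top'):
    hsv=cv2.cvtColor(cams.camera(n),cv2.COLOR_RGB2HSV); m=cv2.inRange(hsv,(18,110,40),(35,255,255))
    k,l,s,c=cv2.connectedComponentsWithStats(m); print(n,[(s[i].tolist()) for i in range(1,k) if s[i,4]>4])
```

```text
det 1.0 t 6.25 p [0.575  0.004  0.1333] st -1.2 46.5 F [ 2.07 -5.25  1.07] g 1.002
q [-0.65  0.35  0.68  1.75 -0.24  1.13 -1.  ] shift [ 0.1065 -0.0011 -0.0006] turn [ 0.   -0.04  0.02]
scene [[336, 246, 18, 7, 69]]
top [[442, 194, 9, 9, 47]]
```

Run:
```python
from go import *
a=cams.camera('scene')
for y,z in((88,.03),(60,.03),(110,.03)): print(y,proj('scene',np.r_[O+ey*y/1e3,z]))
cv2.imwrite('pics/c5.png',cv2.resize(a[150:310,240:460],None,fx=3,fy=3,interpolation=2)[:,:,::-1])
```

```text
88 (np.float64(339.2387782448654), np.float64(241.34417627196228))
60 (np.float64(335.046425340902), np.float64(231.1286026295396))
110 (np.float64(342.65961877241466), np.float64(249.67979331773296))
```

View pics/c5.png

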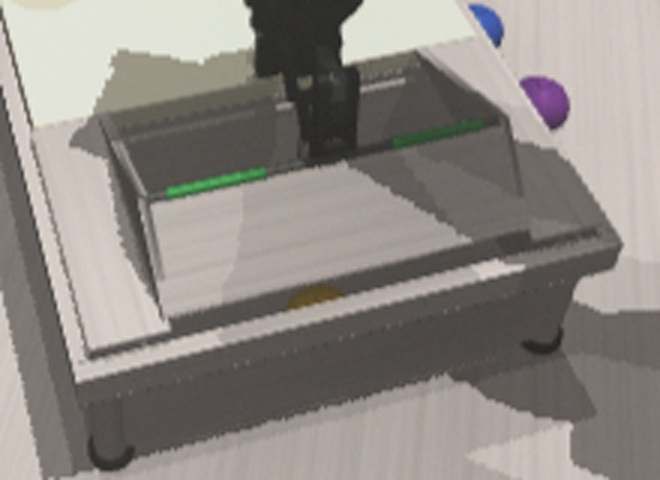

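The lemon lies in the pan, seen through the slot behind the hood at crop (315,297). Now I withdraw backwards so the flap follows, then go up.

Emit:
move_arm([
  [0,0,0,0.01,0,0,0.0854],
  [0,0,0,0.022,0,0,0.0854],
  [0,0,0,0.034,0,0,0.0854],
  [0,0,0,0.046,0,0,0.0854],
  [0,0,0,0.058,0,0,0.0854],
  [0,0,0,0.07,0,0,0.0854],
  [0,0,0,0.082,0,0,0.0854],
  [0,0,0,0.094,0,0,0.0854],
  [0,0,0,0.105,0,0,0.0854],
  [0,0,0,0.112,0,0,0.0854],
])

```text
clock: 7.4
position: [0.6254, -0.0966, 0.1332]
ee_rot: [0.851, -0.525, 0.0, 0.0]
ft_force: [0.5, 0.0, 0.5]
grip_width: 0.996
```

Emit:
move_arm([
  [0,0,0,0,0,-0.02,0.0854],
  [0,0,0,0,0,-0.05,0.0854],
  [0,0,0,0,0,-0.09,0.0854],
  [0,0,0,0,0,-0.13,0.0854],
  [0,0,0,0,0,-0.17,0.0854],
  [0,0,0,0,0,-0.2,0.0854],
  [0,0,0,0,0,-0.2,0.0854],
  [0,0,0,0,0,-0.2,0.0854],
  [0,0,0,0,0,-0.2,0.0854],
  [0,0,0,0,0,-0.2,0.0854],
])

```text
clock: 8.4
position: [0.6247, -0.0951, 0.3319]
ee_rot: [0.851, -0.525, -0.001, 0.0]
ft_force: [-0.2, -0.0, -0.7]
grip_width: 1.002
```

Run:
```python
from go import *
a=cams.camera('scene'); rep(0,-60,.33)
b0=cv2.cvtColor(cv2.imread('pics/scene0.png'),cv2.COLOR_BGR2HSV)
for h in (b0,cv2.cvtColor(a,cv2.COLOR_RGB2HSV)):
    for r in(((45,100,40),(80,255,255)),((5,150,80),(17,255,255))):
        k,l,s,c=cv2.connectedComponentsWithStats(cv2.inRange(h,*r)); i=1+s[1:,4].argmax(); print(s[i],c[i].round(1))
cv2.imwrite('pics/c6.png',cv2.resize(a[60:310,190:460],None,fx=2.3,fy=2.3,interpolation=2)[:,:,::-1])
```

```text
det 1.0 t 8.45 p [ 0.6248 -0.0952  0.3321] st -1.0 -64.5 F [0.24 0.26 0.56] g 0.997
q [-0.45  0.38  0.74  1.3  -0.25  1.56 -0.85] shift [-0.0045 -0.0011  0.0021] turn [0.09 0.06 0.07]
[ 278  168  124   48 3147] [336.9 190.7]
[335  93  28  21 441] [348.5 103.4]
[ 278  181  118   35 2094] [322.3 195.8]
[335  93  28  21 444] [348.5 103.5]
```

View pics/c6.png

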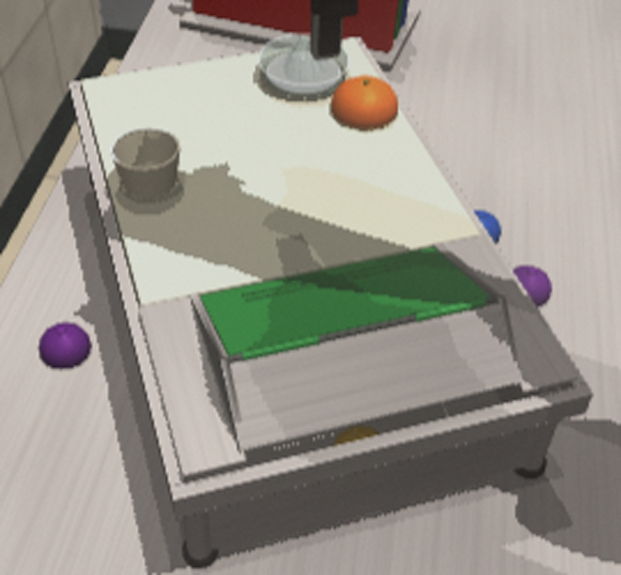

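The flap is shut at crop (340,300), the lemon shows in the pan at (357,435), and the orange, cup and juicer are where they were. Handing in.

```bash
python3 -c "
from workcell import manip; print(manip.hand_in())"
```

```text
the job is handed in; nothing more can be done
None
```

The lemon half is in the scrap pan and the flap has shut by itself; the job is handed in at about 8.5 s of the 32 s allowed. With the hand open and astride the lemon, the front finger pushed the flap open while the rear finger slid the lemon over the sill. I then drew the fingers back and lifted them clear.

**Last checks**
- **Lemon:** it shows in the pan through the slot behind the hood, and the board is clear of it.
- **Flap:** it looks shut in the picture. Its green area measured smaller than at the start (2094 against 3147 pixels). I put that down to the hand's shadow, but I did not measure the flap angle.
- **Orange, cup and juicer:** the orange is within 0.1 pixel of where it began. The cup and juicer I judged only by eye, and they look unmoved.
- **Forces:** the highest wrist-force reading was about 6 N, from the flap spring. I read it only at the end of each move, so brief peaks in between would not show.

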